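# Mesh the grinding cup with the mill base and hold it pressed

### The job

Pick up the grinding cup - the lidded steel cup with three ribs around its foot, not the plain storage cup - set it on the mill base, turn it until its ribs drop into the three slots of the collar, and push it fully home against the spring so that its steel shoulder sits flush on the collar, as if to run the mill. Finish while still holding the cup pressed fully down: do not let go or ease off. Leave everything else on the ledge where it stands.

Things in the scene. Friction and masses are not known exactly. Their poses are not given: they have to be found in the camera images.
- cup: Grinding cup, loose, 0.18-0.33 kg, upright. Origin at the centre of its underside, z up its axis. Black round foot 50 mm across up to z = 30 mm (lowest 5 mm tapering to 44), with three ribs; steel body 62 mm across from z = 30 (flat shoulder) to 80; black round cap above. Its own x axis points through one rib; the others are at 120 and 240 degrees.
- cap (a point): Centre of the flat top of the grinding cup's cap, 108 mm above its underside. The cap is round, 44 mm across and 28 mm high: grip it there. Three short raised steel lines on its top point outwards right above the three ribs.
- rib (a point): Outer face of the first rib of the grinding cup, 37 mm from the cup's axis along its own x, 20 mm above its underside. Each rib is 8 mm wide, reaches 37 mm from the axis, and runs from 10 mm (rounded underside) to 30 mm above the underside.
- mill: Base of a compact mill, fixed, at a new place and yaw each time: round white housing 110 mm across with a grey collar 100 mm across on top, 90 mm high in all. Origin at the centre of its underside, z up; its own x axis points through the middle of one collar slot, the other two are at 120 and 240 degrees. With the cup fully home the cup's underside is 60 mm above the ledge.
- collar (a point): Centre of the collar's mouth, on the mill's axis, 90 mm above the ledge. Bore 54 mm across, 34 mm deep, open at the top. Ribs over solid collar stop the cup with its underside 10 mm below this point; with ribs in slots (any of three ways round) it slides down until its steel shoulder rests on the collar, underside 30 mm below this point.
- slot (a point): Top of the first slot at its outer end, 41 mm from the mill's axis along its own x, at the collar's top. Each of the three slots is 13 mm wide, cut outwards from the bore to 41 mm from the axis, open at the top and as deep as the bore.
- plunger (a joint): Spring plunger (the mill's switch), a steel disc 42 mm across in the bore, its top 24 mm below the collar's top. 0 when up, grows downwards in m; the cup's underside pushes it; it reads 0.006 with the cup fully home. The spring needs about 6 N to start and 10 N at 0.006; the cup's weight alone does not press it.
- storage_cup: Plain storage cup, loose, same size, materials and cap as the grinding cup but no ribs on its foot and no lines on its cap. Leave it. Origin at the centre of its underside.
- canister: Airtight pale plastic canister with a press-button lid, 94 x 94 mm, 129 mm high, loose; leave it. Origin at the centre of its underside.
- mug: Navy ceramic mug, 82 mm in diameter, 90 mm high, handle towards its own +y, loose; leave it. Origin at the centre of its underside.
- chopsticks: A pair of bamboo chopsticks, 220 mm long, on a round wooden rest 54 mm in diameter, 17 mm high in all; one loose piece, leave it. Origin at the centre of the rest's underside; the sticks run from 35 mm behind to 185 mm along its own +x.
- tin: Small round silver tin, 66 mm in diameter, 36 mm high, loose; leave it. Origin at the centre of its underside.
- spoon: Wooden-handled spoon, 150 mm long along its own x, lying flat, loose; leave it.
- shaker: White ceramic shaker with a steel cap, 40 mm in diameter, 80 mm high, loose; leave it. Origin at the centre of its underside.
There are look-alikes about, which are no part of the job. What is shaped like the cup but purple is not meant.

How it is judged (in metres and radians):
On the way, in this order (a step that is already met when the one before it is completed fails the run):
1. the grinding cup is lifted clear of the ledge (height (world z) of cup above 0.03 m and contact force between the fingers and cup above 0.5 N), for 0.1 s.
2. upright over the mill, its ribs have dropped into the collar's slots (horizontal distance between cup and mill below 0.004 m and z of cup in the frame of mill below 0.076 m and angle between cup's own z axis and vertical below 0.08 rad), for 0.1 s.
At the end, for the whole second after the job is handed in: The grinding cup is upright (within 0.06 rad) in the mill's collar, centred within 4 mm, ribs in the slots, its shoulder within 2 mm of the collar's top, the spring plunger held down by more than 4 mm (6 mm when fully home), still, with the robot's fingers still pushing on the cup (horizontal distance between cup and mill below 0.004 m and z of cup in the frame of mill below 0.062 m and angle between cup's own z axis and vertical below 0.06 rad and value of joint plunger above 0.004 m and contact force between the fingers and cup above 2 N and linear speed of cup below 0.02 m/s); the arm keeps its last pose, push and grip.
It fails at once if another thing on the ledge is pushed more than 30 mm from its place (distance of any of storage_cup, canister, mug, chopsticks, tin, spoon, shaker from where it was at the start of the episode above 0.03 m).
It also fails if it takes over 40 s, if anything falls off the work surface, if the arm or the gripper's body presses on something with over 40 N, if the wrist force passes 120 N, or if a joint passes its speed limit or range.

### The arm

A 6-joint arm with a two-finger parallel gripper is mounted at the origin on the work surface. World frame = base frame: x ahead of the robot, y to its left, z up, the work surface at z = 0. Lengths are in m, angles in degrees, forces in N, time in s.
With the tool pointing down it reaches from about 0.4 to 0.825 m from the base axis. Payload 7 kg.
Tool frame: the origin (TCP) lies between the finger pads; the fingertips stand 19 mm ahead of it and the grasp point (between the pads) is the TCP (r.tip_extent is the distance from the TCP to the fingertips, in m); z points along the fingers, y is the direction in which the jaws open and shut (so a half turn about z gives the same grasp; the last joint's range is limited). The gripper opens to 88 mm and grips with 3 to 60 N. Pads are 19 mm wide; open, the fingers measure 130 mm over their backs; the gripper's body (78 mm by 193 mm) begins 47 mm behind the grasp point.
Start: joints at [-48.81, 20.546, 0.682, 0, -70.136, -16.507], TCP at [0.282, -0.613, 0.246] pointing down, gripper open.
Joint ranges: [-176.03, 176.03], [-82.01, 121.73], [-58.28, 71.71], [-173.87, 95.51], [-174.79, -0.11], [-173.66, 173.66]. Speed limits (degrees/s): [136.94, 136.94, 172.46, 180, 180, 180].

### API

Orientations are given as [roll, pitch, yaw] about the fixed x, y, z axes, in that order (R = Rz(yaw) Ry(pitch) Rx(roll)).
In Python, from plant import r, capture, workorder, spotter gives the robot as it stands.
- The arm moves only by the tool step_arm, never from a script. Its argument "motion" is a list of rows, each a list of 5 numbers: the finger opening in m, from 0 to 0.0876, then the shift along the tool's x, y, z in m, then the turn about the tool's z in rad. In form: [[grip, dx, dy, dz, roll], ...]. A call has 1 to 5 rows; each row is the pose to reach, as a shift and turn from the pose commanded when the call began, along the tool's axes at that moment; what a row does not reach only later rows make up. A row lasts 1/8 s, in which the tool goes at most 62.5 mm and 10.7 degrees, less where a joint would pass 70% of its speed; a pose out of reach is approached as far as the arm can. A call with a gripper value outside its range is refused whole. The fingers move at their own pace and stop on an object; "newtons" is the grip in N (left out, the last holds). Time passes only in rows, so rows that repeat a pose let the fingers close. It gives the time, the measured TCP pose, the force and the opening at its end, in the units of the state.
- r.get_state(): the state, without advancing time (a new reading comes with each control period).
- capture(name): name is "scene" or "top" or "wrist"; returns a dict with "image" (420x560x3 uint8, red, green, blue), "z_map" (420x560 float32, m along the optical axis (not along the pixel's ray), 0 where there is no reading), "fx", "fy", "cx", "cy" (pixels), "pose" (4x4, takes a point from camera to world coordinates). Camera axes: x right, y down, z forward; pixel columns grow to the right and rows downward; lengths in m; the calibration is good to about 2 mm. A picture is of the moment at which its call begins.
- workorder.close_job(): hands the job in, once; it reports no verdict.
Trained networks look in the newest picture that a camera, given by its name, has taken for a name from the list of things; names that differ only in an ending like _2 or _b are one class to them, and where a whole thing is asked for, a point or a joint stands for the part that bears it (a point fixed in the world has none). Each returns a list of dicts, best first, with "p" (0 to 1); they miss things now and then, are a little off and sometimes report something else, mostly with a low value. They report only what shows in the picture. A call takes as long as a camera call. They do not tell look-alikes from the thing itself.
- spotter.regions_of(camera, label): "mask" (420x560 bool, what is visible of it).
- spotter.tip_of(camera, label): "location" ([x, y, z] in m, in world coordinates, good to about 4 mm: a listed point, or the origin of a listed thing).
The state is a dict: "time_s": time; "joints": joint angles; "qd": joint speeds; "joint_torque": joint torques, N m; "tcp_pos": TCP position; "eef_rot": TCP orientation; "contact_force": force on the tool from outside, world axes, zero at the start; "moment": the same for the moment, N m; "gripper_width": finger opening in m.
Only numpy, scipy, OpenCV 4.12 (cv2) and the standard library are available. Lean on these libraries where they do the work, as an engineer would, in place of code of your own. Each camera call takes 0.05 s, during which the arm holds its last target.

## Working session

There is one attempt and no reset: what is moved stays moved. The work goes in short steps, Python scripts to look and compute and a tool call to move; the robot and the scene stay as the last step left them, time stands still between calls to the robot, and variables do not carry over. Pictures are saved under pics/ and viewed, and the job is handed in when it is done.

Besides the shell and the picture viewer there is one more tool, called after "Request:" as name([rows], argument=value, ...), one row to a line, values as JSON. step_arm: Moves the arm, as the interface text tells. Its arguments: {"type":"object","properties":{"motion":{"type":"array","items":{"type":"array","items":{"type":"number"}}},"newtons":{"type":"number"}},"required":["motion"]}

```bash
mkdir -p pics; ls
python3 - <<'E'
from plant import r, capture, workorder, spotter
import cv2
s=r.get_state(); print(s)
for c in ["scene","top","wrist"]:
    d=capture(c); cv2.imwrite(f"pics/{c}0.png",d["image"][:,:,::-1]); print(c,d["fx"],d["pose"].round(3).tolist())
    for l in ["cup","cap","rib","mill","collar","slot","storage_cup"]:
        for o in spotter.tip_of(c,l)[:4]: print(c,l,round(o["p"],2),[round(float(v),3) for v in o["location"]])
print(r.get_state()["time_s"])
E
```

```text
pics
{'time_s': 0.0, 'joints': array([-4.88097539e+01,  2.05932533e+01,  6.29896688e-01, -1.84524452e-02,
       -7.01350394e+01, -1.65054746e+01]), 'qd': array([-0.03373895,  0.03558896, -0.01404259,  0.10286406, -0.00571351,
        0.03976713]), 'joint_torque': array([ 1.63132168e-03, -5.82705295e+01,  2.93052936e+01,  6.99711442e+00,
        6.68093868e-03, -1.82067188e-04]), 'tcp_pos': array([ 0.28164325, -0.61290477,  0.24457793]), 'eef_rot': array([ 1.79900730e+02, -1.13262747e-02, -1.55321504e+02]), 'contact_force': array([-0.15994268,  0.51962755, -0.4724672 ]), 'moment': array([-0.03160461, -0.01463838,  0.06783832]), 'gripper_width': 0.08807082448813794}
scene 490.6662656624797 [[0.53, 0.669, -0.521, 1.112], [0.848, -0.421, 0.322, -0.37], [-0.004, -0.612, -0.791, 0.908], [0.0, 0.0, 0.0, 1.0]]
scene cup 0.82 [0.591, 0.314, 0.0]
scene cup 0.57 [0.547, 0.198, -0.004]
scene cap 0.92 [0.55, 0.196, 0.112]
scene cap 0.75 [0.594, 0.312, 0.106]
scene rib 0.74 [0.627, 0.304, 0.017]
scene rib 0.66 [0.585, 0.208, 0.018]
scene mill 0.7 [0.5, -0.294, 0.003]
scene collar 0.73 [0.497, -0.291, 0.095]
scene slot 0.87 [0.461, -0.277, 0.09]
scene slot 0.48 [0.502, -0.292, 0.002]
scene storage_cup 0.84 [0.508, -0.081, 0.003]
top 398.3959975074237 [[0.023, -0.993, 0.119, 0.469], [-1.0, -0.02, 0.021, -0.074], [-0.019, -0.119, -0.993, 0.977], [0.0, 0.0, 0.0, 1.0]]
top cup 0.84 [0.547, 0.192, 0.003]
top cup 0.76 [0.59, 0.31, -0.004]
top cap 0.57 [0.548, 0.196, 0.111]
top rib 0.86 [0.625, 0.307, 0.024]
top rib 0.81 [0.583, 0.204, 0.021]
top mill 0.63 [0.5, -0.293, -0.002]
top collar 0.57 [0.5, -0.294, 0.094]
top collar 0.39 [0.585, 0.203, 0.02]
top slot 0.71 [0.461, -0.275, 0.091]
top storage_cup 0.8 [0.503, -0.079, -0.001]
wrist 333.6094479803312 [[-0.418, 0.873, 0.252, 0.214], [0.909, 0.401, 0.116, -0.644], [0.0, 0.277, -0.961, 0.385], [0.0, 0.0, 0.0, 1.0]]
1.2
```

View pics/scene0.png

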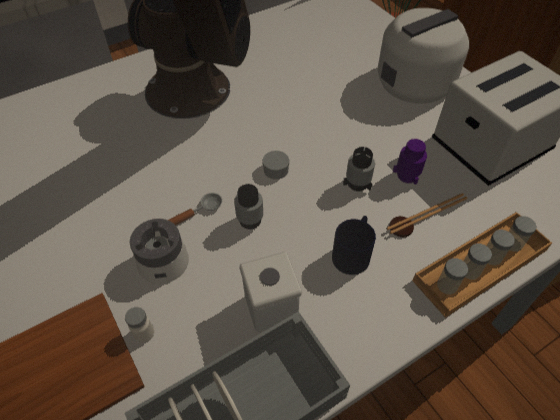

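View pics/top0.png

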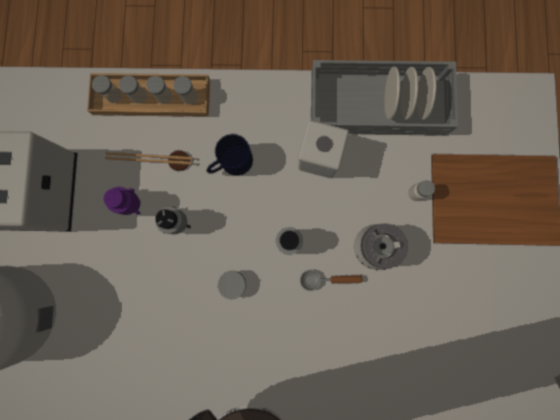

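Candidates for the cup, in scene pixels: the steel ribbed cup at (360,168), the plain storage cup at (249,205) and the purple look-alike at (411,160). I choose (360,168), near world (0.548, 0.195). Next is a close crop of it.

```bash
cat > h.py <<'E'
import numpy as np, cv2
from plant import r, capture, workorder, spotter
def crop(d,u,v,h,out,k=8,gain=1.0):
    im=d["image"][max(0,v-h):v+h,max(0,u-h):u+h,::-1]
    im=np.clip(im.astype(float)*gain,0,255).astype(np.uint8)
    im=cv2.resize(im,None,fx=k,fy=k,interpolation=cv2.INTER_CUBIC); cv2.imwrite(out,im); return im
def proj(d,P):
    T=np.linalg.inv(d["pose"]); p=T[:3,:3]@np.asarray(P)+T[:3,3]
    return d["fx"]*p[0]/p[2]+d["cx"], d["fy"]*p[1]/p[2]+d["cy"]
def onplane(d,u,v,z):
    ray=d["pose"][:3,:3]@np.array([(u-d["cx"])/d["fx"],(v-d["cy"])/d["fy"],1]); o=d["pose"][:3,3]
    return o+ray*(z-o[2])/ray[2]
def rectify(d,c,z,half,n=500,gain=1.0):
    # overhead view of plane z: image right = world +x, up = +y
    q=[];s=[]
    for (a,b) in [(-1,1),(1,1),(1,-1),(-1,-1)]:
        q.append(proj(d,[c[0]+a*half,c[1]+b*half,z])); s.append(((a+1)/2*n,(1-b)/2*n))
    M=cv2.getPerspectiveTransform(np.float32(q),np.float32(s))
    im=np.clip(d["image"][:,:,::-1].astype(float)*gain,0,255).astype(np.uint8)
    return cv2.warpPerspective(im,M,(n,n),flags=cv2.INTER_CUBIC)
E
python3 - <<'E'
from h import *
S=capture("scene");T=capture("top")
a=crop(S,360,168,24,"/tmp/a.png",8,2.5);b=crop(T,170,220,24,"/tmp/b.png",8,2.5)
cv2.imwrite("pics/cupcrop.png",np.hstack([a,b]))
o=[]
for d in (S,T):
    o.append(np.hstack([rectify(d,(.549,.196),.108,.05,380,2.5),rectify(d,(.4985,-.293),.09,.06,380,2)]))
im=np.vstack(o); cv2.imwrite("pics/rect.png",cv2.resize(im,(600,600)))
E
```

```text
(no output)
```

View pics/cupcrop.png

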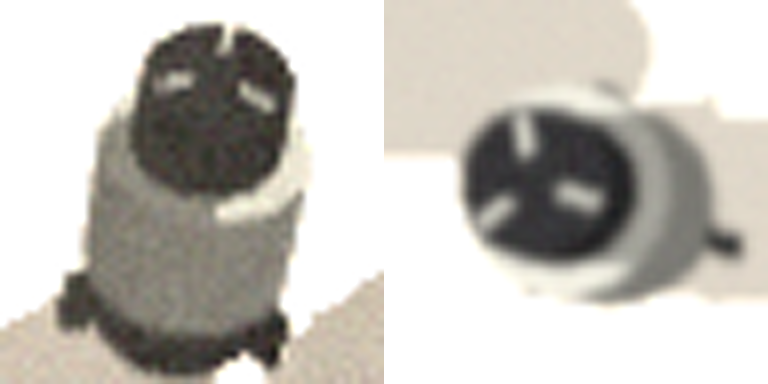

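View pics/rect.png

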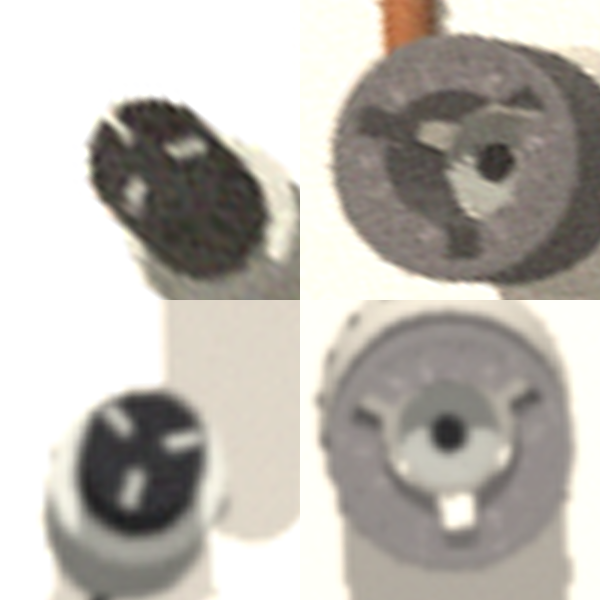

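The crops show the right one: three ribs on the foot and three lines on the cap. The collar's slots are also clear, roughly at 36°, 156° and -84°. On the way to the cup I'll stop above the mill for a close wrist view.

Request:
step_arm([
  [0.085,-0.03,0.018,0,0],
  [0.085,-0.075,0.046,0,0],
  [0.085,-0.12,0.073,0,0],
  [0.085,-0.165,0.1,0,0],
  [0.085,-0.21,0.128,0,0],
])

```text
time_s: 1.92
tcp_pos: [0.42, -0.4079, 0.2458]
eef_rot: [-180.0, 0.0, -155.3]
contact_force: [0.8, -0.9, 0.2]
gripper_width: 0.0851
```

Request:
step_arm([
  [0.085,-0.045,0.027,0,0],
  [0.085,-0.09,0.055,0,0],
  [0.085,-0.12,0.073,0,0],
  [0.085,-0.122,0.074,0,0],
  [0.085,-0.122,0.074,0,0],
])

```text
time_s: 2.55
tcp_pos: [0.4992, -0.2911, 0.2456]
eef_rot: [-180.0, -0.0, -155.3]
contact_force: [-0.0, 0.4, 0.5]
gripper_width: 0.085
```

Run:
```python
from h import *
s=r.get_state();print(s["tcp_pos"],s["eef_rot"])
d=capture("wrist");np.save("pics/mill.npy",d,allow_pickle=True)
im=np.clip(d["image"][:,:,::-1]*1.6,0,255).astype(np.uint8);cv2.imwrite("pics/w1.png",im)
for l in ["mill","collar","slot"]:
    for o in spotter.tip_of("wrist",l)[:4]: print(l,round(o["p"],2),np.round(o["location"],4))
cv2.imwrite("pics/w1r.png",rectify(d,(.4985,-.291),.09,.06,600,1.6))
```

```text
[ 0.49916376 -0.29107539  0.24560346] [-1.79996778e+02 -5.46546632e-03 -1.55277709e+02]
mill 0.65 [ 0.4965 -0.2969  0.002 ]
mill 0.37 [ 0.505  -0.0804 -0.0026]
collar 0.57 [ 0.4997 -0.2905  0.0881]
slot 0.73 [ 0.4583 -0.2808  0.0885]
```

View pics/w1.png

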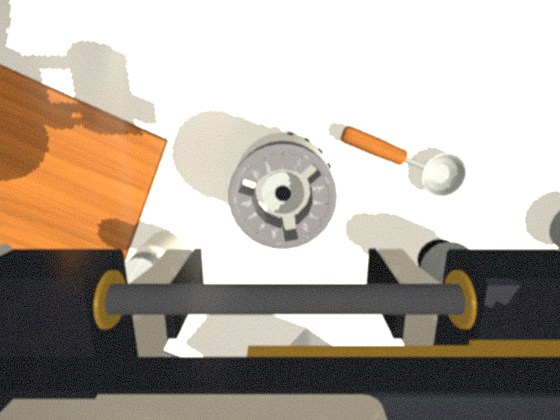

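View pics/w1r.png

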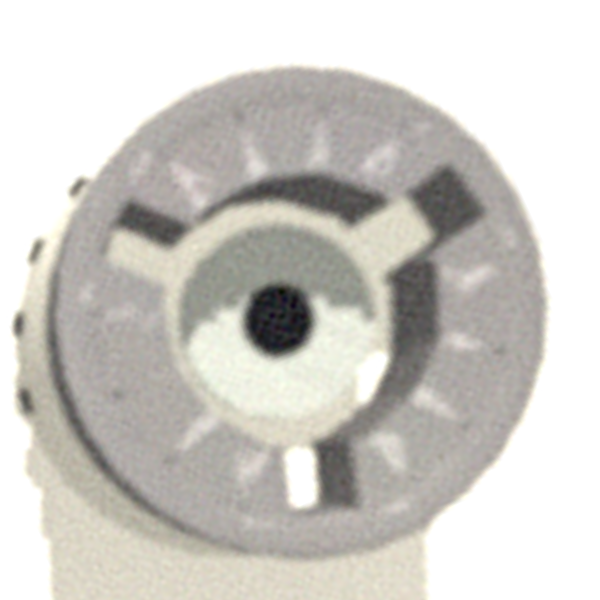

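The rectified wrist view is clear at 5 px/mm. The slot ends are at (465,188), (115,226) and (320,507), so the mill is at about (0.4987, -0.2924) with a yaw of 35.8°. The slot ends come out 41 mm from the axis, as specified. Next I move above the cup.

Request:
step_arm([
  [0.085,-0.015,0.026,0,0],
  [0.085,-0.043,0.073,0,0],
  [0.085,-0.071,0.12,0,0],
  [0.085,-0.099,0.167,0,0],
  [0.085,-0.127,0.215,0,0],
])

```text
time_s: 3.38
tcp_pos: [0.5247, -0.0418, 0.2458]
eef_rot: [-180.0, 0.0, -155.4]
contact_force: [0.7, 0.6, 0.3]
gripper_width: 0.085
```

Request:
step_arm([
  [0.085,-0.028,0.048,0,0],
  [0.085,-0.056,0.096,0,0],
  [0.085,-0.084,0.144,0,0],
  [0.085,-0.11,0.188,0,0],
  [0.085,-0.12,0.206,0,0],
])

```text
time_s: 4.0
tcp_pos: [0.5481, 0.1963, 0.2453]
eef_rot: [-180.0, -0.0, -155.3]
contact_force: [1.4, -0.8, -0.1]
gripper_width: 0.0848
```

Request:
step_arm([
  [0.085,0,0,0,0],
  [0.085,0,0,0,0],
])

```text
time_s: 4.25
tcp_pos: [0.5477, 0.1933, 0.2455]
eef_rot: [-180.0, -0.0, -155.4]
contact_force: [0.4, -0.8, 0.0]
gripper_width: 0.085
```

Run:
```python
from h import *
s=r.get_state();print(s["tcp_pos"],s["eef_rot"],s["joints"])
d=capture("wrist")
im=np.clip(d["image"][:,:,::-1]*1.6,0,255).astype(np.uint8);cv2.imwrite("pics/w2.png",im)
for l in ["cup","cap","rib"]:
    for o in spotter.tip_of("wrist",l)[:4]: print(l,round(o["p"],2),np.round(o["location"],4))
cv2.imwrite("pics/w2r.png",rectify(d,(.5475,.1945),.108,.05,600,2.2))
```

```text
[0.54769338 0.19334994 0.24548966] [-1.79993556e+02 -2.69956537e-02 -1.55371446e+02] [ 3.87264247e+01  1.17555336e+01 -1.15276905e+01 -3.54186038e-04
 -6.67445282e+01 -1.04097729e+02]
cup 0.93 [0.5494 0.1941 0.001 ]
cup 0.65 [0.5874 0.3186 0.0016]
cap 0.63 [0.5496 0.1945 0.1079]
rib 0.89 [0.6266 0.3077 0.0179]
```

View pics/w2.png

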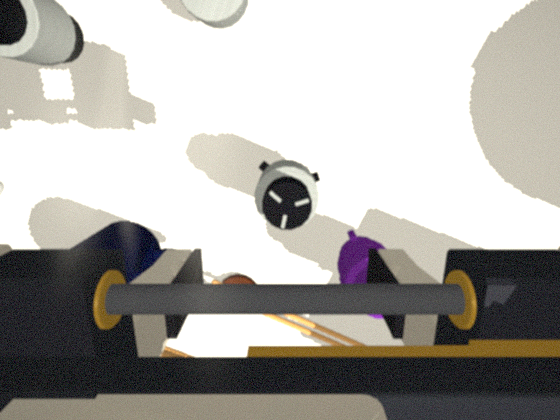

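View pics/w2r.png

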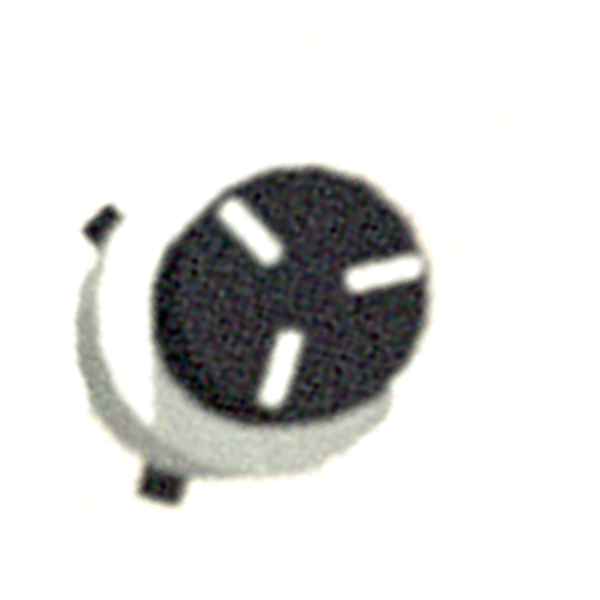

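The cap centre is at (305,290) in the rectified view, which gives (0.548, 0.196). The three lines put the cup's yaw at about 12.8° mod 120. The mill slots are at 35.8°, so the cup must turn by +23°. Now I descend on the cap.

Request:
step_arm([
  [0.07,-0.001,0.002,0.02,0],
  [0.07,-0.001,0.002,0.055,0],
  [0.07,-0.001,0.002,0.09,0],
  [0.07,-0.001,0.002,0.125,0],
  [0.07,-0.001,0.002,0.143,0],
])

```text
time_s: 5.08
tcp_pos: [0.5471, 0.1956, 0.1008]
eef_rot: [-180.0, -0.1, -155.4]
contact_force: [-0.3, -0.4, -0.5]
gripper_width: 0.07
```

Request:
step_arm([
  [0.07,0,0,0,0],
  [0.03,0,0,0,0],
  [0.03,0,0,0,0],
  [0.03,0,0,0,0],
  [0.03,0,0,0,0],
], newtons=40)

```text
time_s: 5.7
tcp_pos: [0.5483, 0.197, 0.1033]
eef_rot: [180.0, 0.1, -155.3]
contact_force: [0.1, 0.8, 4.6]
gripper_width: 0.0433
```

Request:
step_arm([
  [0.03,0,0,0,0],
  [0.03,0,0,0,0],
])

```text
time_s: 5.95
tcp_pos: [0.5484, 0.197, 0.1033]
eef_rot: [-180.0, 0.1, -155.3]
contact_force: [0.3, -1.3, 5.8]
gripper_width: 0.0428
```

Gripped at 43 mm, which matches the 44 mm cap. Lifting.

Request:
step_arm([
  [0.03,0,0,-0.01,0],
  [0.03,0,0,-0.04,0],
  [0.03,0,0,-0.08,0],
  [0.03,0,0,-0.12,0],
  [0.03,0,0,-0.16,0],
], newtons=50)

```text
time_s: 6.58
tcp_pos: [0.5472, 0.1965, 0.2637]
eef_rot: [180.0, -0.1, -155.3]
contact_force: [0.8, 0.8, -3.5]
gripper_width: 0.0429
```

Request:
step_arm([
  [0.03,0,0,0,0],
])

```text
time_s: 6.7
tcp_pos: [0.549, 0.1975, 0.2662]
eef_rot: [179.9, 0.3, -155.3]
contact_force: [-0.6, 0.2, -3.3]
gripper_width: 0.043
```

Run:
```python
from h import *
s=r.get_state();print(s["tcp_pos"],s["eef_rot"],s["contact_force"],s["gripper_width"])
d=capture("wrist"); S=capture("scene")
print(proj(S,[.548,.196,.2]))
u,v=map(int,proj(S,[.548,.196,.2]))
a=crop(S,u,v,50,"/tmp/a.png",6,2); 
b=cv2.resize(rectify(d,(.548,.196),s["tcp_pos"][2]+.005,.05,600,2.2),(600,600))
cv2.imwrite("pics/lift.png",cv2.resize(np.hstack([cv2.resize(a,(600,600)),b]),(800,400)))
```

```text
[0.54895264 0.19745902 0.26618876] [ 179.94881092    0.32480101 -155.30210324] [-0.58280441  0.220933   -3.26611807] 0.04302796702126816
(np.float64(369.2873164768863), np.float64(121.67556982877021))
```

View pics/lift.png

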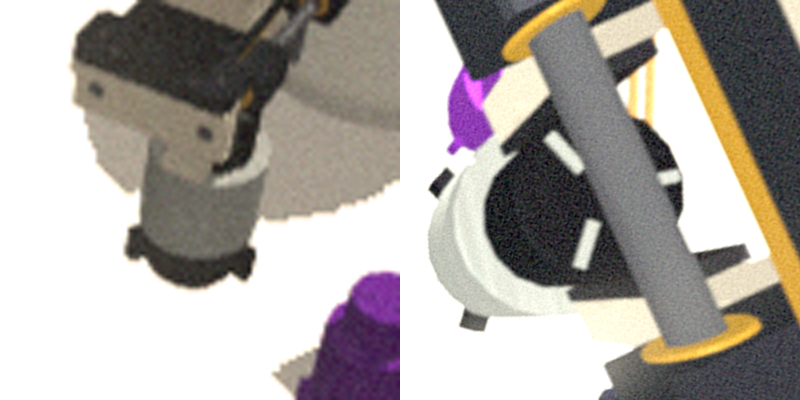

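The cup is held upright and centred on the TCP, with its lines still at about 12.5°. Now I carry it to the mill, turning -0.40 rad about tool z on the way.

Request:
step_arm([
  [0.03,0.013,-0.022,0,-0.03],
  [0.03,0.036,-0.061,0,-0.08],
  [0.03,0.062,-0.105,0,-0.14],
  [0.03,0.088,-0.149,0,-0.2],
  [0.03,0.114,-0.193,0,-0.2],
])

```text
time_s: 7.42
tcp_pos: [0.5235, -0.0277, 0.2608]
eef_rot: [179.9, -0.2, -143.8]
contact_force: [1.0, -0.3, -2.2]
gripper_width: 0.043
```

```bash
cat >> h.py <<'E'
from scipy.spatial.transform import Rotation as Ro
def delta(target,yaw=None):
    s=r.get_state(); R=Ro.from_euler("xyz",s["eef_rot"],degrees=True).as_matrix()
    print("tcp",s["tcp_pos"].round(4),"rot",s["eef_rot"].round(2),"F",s["contact_force"].round(1),"w",round(s["gripper_width"],4),"t",s["time_s"])
    print("tool delta",(R.T@(np.array(target)-s["tcp_pos"])).round(4), None if yaw is None else "roll %.3f"%(-np.radians((yaw-s["eef_rot"][2]+180)%360-180)))
E
python3 -c "
from h import *
delta([.4987,-.2924,.266],-132.3)"
```

```text
tcp [ 0.5235 -0.0277  0.2608] rot [ 1.7991e+02 -1.7000e-01 -1.4380e+02] F [ 1.  -0.3 -2.2] w 0.043 t 7.425
tool delta [ 0.1763 -0.1989 -0.005 ] roll -0.201
```

Request:
step_arm([
  [0.03,0.033,-0.037,0,-0.04],
  [0.03,0.066,-0.074,0,-0.09],
  [0.03,0.1,-0.112,0,-0.14],
  [0.03,0.135,-0.152,0,-0.18],
  [0.03,0.164,-0.185,0,-0.2],
])

```text
time_s: 8.05
tcp_pos: [0.5002, -0.2738, 0.2606]
eef_rot: [179.8, -0.1, -132.4]
contact_force: [0.6, 0.3, -2.7]
gripper_width: 0.0432
```

Request:
step_arm([
  [0.03,0.009,-0.01,0,0],
  [0.03,0.012,-0.014,0,0],
  [0.03,0.012,-0.014,0,0],
])

```text
time_s: 8.43
tcp_pos: [0.5037, -0.29, 0.2618]
eef_rot: [179.9, -0.0, -132.4]
contact_force: [-0.1, 0.1, -2.3]
gripper_width: 0.0429
```

Run:
```python
from h import *
delta([.4987,-.2924,.20],-132.3)
s=r.get_state()
d=capture("wrist"); S=capture("scene");T=capture("top")
u,v=map(int,proj(S,[.4987,-.2924,.14]))
a=cv2.resize(crop(S,u,v,50,"/tmp/a.png",6,2),(400,400))
b=rectify(d,s["tcp_pos"][:2],s["tcp_pos"][2]+.005,.05,400,2)
cv2.imwrite("pics/over.png",np.hstack([a,b]))
delta([.4987,-.2924,.20],-132.3)
```

```text
tcp [ 0.5037 -0.29    0.2618] rot [ 1.7993e+02 -2.0000e-02 -1.3239e+02] F [-0.1  0.1 -2.3] w 0.0429 t 8.425
tool delta [0.0052 0.002  0.0618] roll -0.002
tcp [ 0.504  -0.2896  0.2625] rot [ 1.7999e+02  1.0000e-02 -1.3233e+02] F [-0.   0.1 -2.3] w 0.0427 t 8.575
tool delta [0.0056 0.002  0.0625] roll -0.000
```

View pics/over.png

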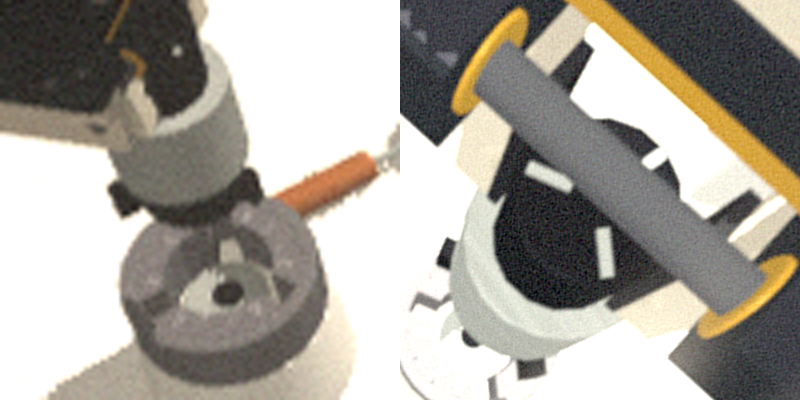

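The lines are now at about 36°, matching the slots, and the TCP is 6 mm off the mill's axis. I'll correct that and descend.

Request:
step_arm([
  [0.03,0.0055,0.002,0.02,0],
  [0.03,0.0055,0.002,0.045,0],
  [0.03,0.0055,0.002,0.06,0],
  [0.03,0.0055,0.002,0.062,0],
  [0.03,0.0055,0.002,0.062,0],
], newtons=60)

```text
time_s: 9.2
tcp_pos: [0.4991, -0.2933, 0.2013]
eef_rot: [-179.9, 0.0, -132.4]
contact_force: [0.1, -0.5, -1.6]
gripper_width: 0.0431
```

Run:
```python
from h import *
delta([.4987,-.2924,.183],-132.3)
S=capture("scene");T=capture("top")
u,v=map(int,proj(S,[.4987,-.2924,.11])); a=cv2.resize(crop(S,u,v,40,"/tmp/a.png",6,2),(400,400))
u,v=map(int,proj(T,[.4987,-.2924,.11])); b=cv2.resize(crop(T,u,v,40,"/tmp/a.png",6,2),(400,400))
cv2.imwrite("pics/near.png",np.hstack([a,b]))
```

```text
tcp [ 0.4991 -0.2933  0.2013] rot [-1.7995e+02  1.0000e-02 -1.3237e+02] F [ 0.1 -0.5 -1.6] w 0.0431 t 9.2
tool delta [-0.0004  0.001   0.0183] roll -0.001
```

View pics/near.png

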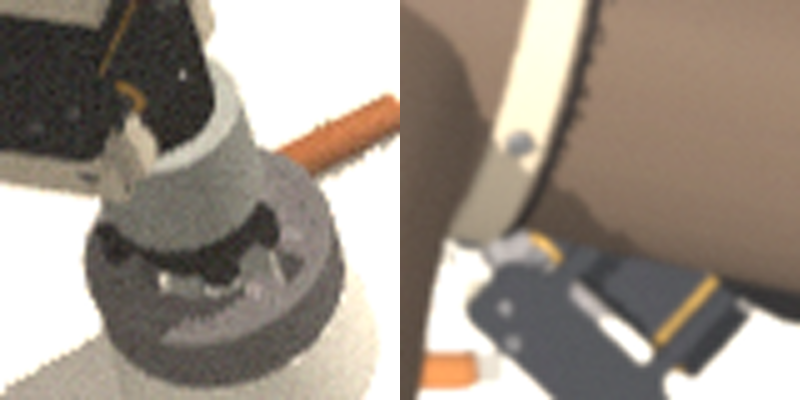

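Scene crop: the cup hangs over the bore, with its ribs at about (105,235) and (265,220) above the slots. Lowering slowly.

Request:
step_arm([
  [0.03,0,0.001,0.005,0],
  [0.03,0,0.001,0.01,0],
  [0.03,0,0.001,0.015,0],
  [0.03,0,0.001,0.02,0],
  [0.03,0,0.001,0.023,0],
])

```text
time_s: 9.93
tcp_pos: [0.4977, -0.2926, 0.1771]
eef_rot: [180.0, -0.0, -132.4]
contact_force: [0.1, -1.4, -2.2]
gripper_width: 0.0427
```

The TCP is at 0.177, below the 0.183 stop height, with no push force, so the ribs are in the slots. Continuing onto the spring.

Request:
step_arm([
  [0.03,0,0,0.003,0],
  [0.03,0,0,0.006,0],
  [0.03,0,0,0.009,0],
  [0.03,0,0,0.011,0],
  [0.03,0,0,0.013,0],
])

```text
time_s: 10.55
tcp_pos: [0.498, -0.2928, 0.1652]
eef_rot: [-180.0, 0.0, -132.4]
contact_force: [-2.3, 1.7, 5.1]
gripper_width: 0.043
```

Request:
step_arm([
  [0.03,0,0,0.001,0],
  [0.03,0,0,0.002,0],
  [0.03,0,0,0.002,0],
])

```text
time_s: 10.92
tcp_pos: [0.498, -0.2928, 0.1634]
eef_rot: [-179.9, 0.0, -132.4]
contact_force: [-1.7, 1.8, 6.6]
gripper_width: 0.0431
```

Request:
step_arm([
  [0.03,0,0,0.001,0],
  [0.03,0,0,0.002,0],
  [0.03,0,0,0.003,0],
  [0.03,0,0,0.003,0],
])

```text
time_s: 11.42
tcp_pos: [0.4983, -0.293, 0.1631]
eef_rot: [-179.9, 0.0, -132.3]
contact_force: [-6.5, 6.1, 26.7]
gripper_width: 0.043
```

It has hit a hard stop: z stays at 0.1631 (cup underside 0.0598) while the force rises to 27 N. I'll check the picture.

Run:
```python
from h import *
S=capture("scene");W=capture("wrist")
u,v=map(int,proj(S,[.4987,-.2924,.11])); a=cv2.resize(crop(S,u,v,40,"/tmp/a.png",6,2),(400,400))
b=cv2.resize(np.clip(W["image"][:,70:490,::-1]*1.6,0,255).astype(np.uint8),(400,400))
cv2.imwrite("pics/home.png",np.hstack([a,b]))
for l in ["cup","mill"]:
    for o in spotter.tip_of("scene",l)[:3]: print(l,round(o["p"],2),np.round(o["location"],4))
delta([.4987,-.2924,.163],-132.3)
```

```text
cup 0.66 [ 0.4979 -0.2903  0.0575]
mill 0.59 [ 5.004e-01 -2.933e-01 -2.000e-04]
tcp [ 0.4982 -0.293   0.1631] rot [-1.7985e+02  1.0000e-02 -1.3234e+02] F [-6.8  6.7 25.7] w 0.0427 t 11.625
tool delta [-0.0008  0.0001  0.0001] roll -0.001
```

View pics/home.png

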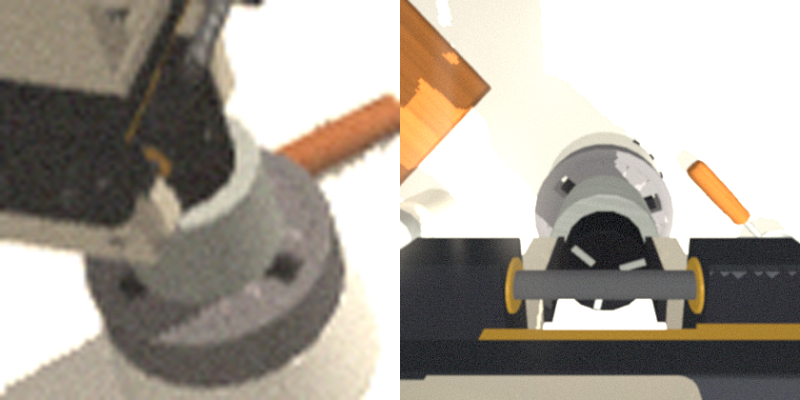

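The steel body sits flush on the collar, and the ribs are down in the slots at (130,285) and (285,265) in the crop. The force is steady, so I'm handing in.

Run:
```python
from h import *
print(workorder.close_job()); delta([.4987,-.2924,.163])
```

```text
the job is handed in; nothing more can be done
None
the job is handed in; nothing more can be done
```

The grinding cup is fully home in the mill and still pressed down. I handed the job in at about 11.6 s of the 40 s allowed.

I gripped the ribbed steel cup by its cap, carried it over the storage cup and turned it 23° to line up with the slots. Its ribs dropped in without a search, and I pushed it down onto the spring.

**Last checks before hand-in:**
- **Depth:** the TCP stopped at z = 0.1631. That puts the cup's underside about 60 mm above the ledge, where it should be when home.
- **Push:** about 26 N downward, held steady, with about 9 N sideways from a small remaining offset. The grip was set to 60 N on the 43 mm cap.
- **Position:** the cup was upright. The TCP was about 0.8 mm from the mill axis I measured.
- **Picture:** the shoulder sat flush on the collar and the ribs were in the slots.

**Not fully settled:**
- The vision network put the cup at z = 0.0575 and about 4 mm sideways from where it placed the mill. That is within its stated 4 mm error, and the bore only allows 2 mm.
- The plunger itself could not be read. I infer it is down from the height and the force.
- I did not measure the other objects again afterwards. I saw no contact with any of them.

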